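Put the cleaned nail in the dry case and work its sticky cover shut

TASK

Put the cleaned iron nail from the brown card work tray into the one empty white tray inside the grey dry-storage case, then slide the case's clear cover fully home against the front wall, at both ends, and leave it shut. The cover is wide on short shoes and jams askew if it is driven from one end, so walk it along by its two black posts, a little at each end in turn, and never force it. Leave the jars, bottles and other things on the bench where they are.

Things in the scene. Friction and masses are not known exactly. Their poses are not given: they have to be found in the camera images.
- case: Grey dry-storage case, fixed to the bench, 334 (x) x 370 (y) mm, yawed up to 9 degrees. Origin: centre of its underside, at bench height; x points from its front wall (nearer the robot) to its rear, y left, z up. Inner floor 22 mm up. Four white card trays stand in a row along y inside its front bay. Along both sides (y = +-160 to +-185 mm) a metal lip, top 66 mm up, holds the cover down.
- stop (a point): Middle of the front wall's inner face, the cover's stop, at its top edge: 155 mm in front of the case's origin, 66 mm above the bench.
- deck (a point): Middle of the front edge of the fixed grey deck over the case's rear, 43 mm behind the case's origin, 72 mm above the bench (a round hygrometer on the deck rises to 78 mm). The open cover is parked under it.
- cover: Clear sliding cover, about 0.8 kg, loose in the runners (1 mm play each side). Pane 210 (x) x 304 (y) mm, two guide shoes 50 mm long at its front corners. Origin: middle of its leading edge, 48 mm above the bench, pane top 9 mm higher; axes as the case's. Starts 75 to 95 mm open. Slides with 3 to 7 N; pushed at one post it binds once that post leads by 15 to 20 mm; pushing the other frees it.
- post_left (a point): Left push post of the cover: upright pin with a free-turning black sleeve, 14 mm across, from the pane (57 mm above the bench) to 83 mm, 56 mm behind the leading edge, 130 mm left of the middle. The point is on its axis, 70 mm above the bench. Pushed towards the front from behind; at least 35 mm free between post and deck. Home 99 mm in front of the case's origin.
- post_right (a point): Right push post, the same, 130 mm right of the middle.
- tray_free: The empty one of the four white card trays in the case, fixed (the other three each hold one nail, bedded fast); 66 mm (case x) x 68 mm (y) outside, walls 2 mm thick and 12 mm high, floor 2 mm thick. Which place in the row it has varies. Origin: centre of its underside, 22 mm above the bench; axes as the case's.
- work_tray: Shallow brown card tray, fixed, 170 (x) x 130 (y) mm, walls 3 mm thick, 30 mm high, floor 2 mm. To the right or to the left of the case. Origin: centre of its underside.
- nail: Cleaned iron nail, rusty dark brown, lying in the brown work tray; 50 mm long along its x axis, 8 mm wide and 7 mm high along the shaft, head 10 mm wide and 10 mm high at -x. 12 g. Origin: middle of its length, on its underside (2 mm above the bench in the tray).
- jar_low: Bystander, loose: glass jar with a black lid, 60 mm across, 86 mm high, on the other side of the case from the work tray; origin on its underside.
- glue_bottle: Bystander, loose: white glue bottle with a blue cap, 38 mm across, 86 mm high, near the front left of the bench; origin on its underside.

How it is judged:
By the outcome, as a careful person would: the job done as asked, in the order asked, and still so for the second after the job is handed in, with the robot touching nothing.
It also fails if it takes over 72 s, if anything falls off the work surface, if the arm or the gripper's body presses on something with over 40 N, if the wrist force passes 120 N, or if a joint passes its speed limit or range.

ROBOT

A 6-joint arm with a two-finger parallel gripper is mounted at the origin on a cart in front of the work surface, level with it; the furniture and walls round the work are solid. World frame = base frame: x ahead of the robot, y to its left, z up, the work surface at z = 0. Lengths are in mm, angles in rad, forces in N, time in s.
With the tool pointing down it reaches from about 350 to 875 mm from the base axis. Payload 4.2 kg.
Tool frame: the origin (TCP) lies on the front face of the gripper's body, between the roots of the fingers; the fingertips stand 73 mm ahead of it and the grasp point (between the pads) lies ahead of it (env.pinch_z is the z of the grasp point in the tool frame, in mm); z points along the fingers, y is the line along which they close (so a half turn about z gives the same grasp; the last joint's range is limited). The gripper opens to 85 mm and grips with 20 to 120 N. Pads are 22 mm wide; open, the fingers measure 114 mm over their backs; the gripper's body (76 mm by 85 mm) begins 54 mm behind the grasp point. The pads swing forward as they close: fully open they stand 13 mm farther back than shut.
Start: joints at [1.494, 0.385, 0.008, 0, -1.194, -0.259], TCP at [205.92, 590.082, 303.912] pointing down, gripper open.
Joint ranges: [-3.14, 3.14], [-1.21, 2.06], [-1.07, 1.41], [-3.16, 2.05], [-2.99, -0.16], [-3.1, 3.1]. Speed limits (rad/s): [2.79, 2.79, 3.14, 3.14, 3.14, 3.14].

INTERFACE

Orientations are given as a 3x3 rotation matrix whose columns are the frame's x, y, z axes.
In Python, from cell import env, optics gives the robot as it stands.
- The arm moves only by the shell command python3 -m inch 'ROWS' [OPENING] [FORCE]. ROWS is text: rows parted by semicolons, each of 4 numbers parted by spaces: the shift along the tool's x, y, z in mm, then the turn about the tool's z in rad. In form: tx ty tz roll; .... A call has 1 to 20 rows; each row is the pose to reach, as a shift and turn from the pose commanded when the call began, along the tool's axes at that moment; what a row does not reach only later rows make up. A row lasts 1/12 s, in which the tool goes at most 41.7 mm and 7.16 degrees, less where a joint would pass 70% of its speed; a pose out of reach is approached as far as the arm can. A call with a gripper value outside its range is refused whole. OPENING is the finger opening in mm, from 0 to 85.4, set as the call begins (- or left out, the last holds). The fingers move at their own pace and stop on an object; FORCE is the grip in N (left out, the last holds). Time passes only in rows, so rows that repeat a pose let the fingers close. It gives the time, the measured TCP pose, the force, the opening and the grip force at its end, in the units of the state.
- env.observe(): the state, without advancing time (a new reading comes with each control period).
- optics.get_image(name): name is "side" or "top"; returns (picture, depth): 400x640x3 uint8, blue, green, red; 400x640 float32, mm along the optical axis (not along the pixel's ray), 0 where there is no reading.
- optics.calibration(name): a dict with "fov_y" (degrees; the focal length in pixels is half the picture's height over the tangent of half this angle, whatever the lens; pixels are square), "cx", "cy" (the principal point, pixels), "position" and "rotation" of the camera in the world. Camera axes: x right, y down, z forward; pixel columns grow to the right and rows downward; lengths in mm; the calibration is good to about 2 mm. A picture is of the moment at which its call begins. calibration takes no time and is no camera call.
- env.sign_off(): hands the job in; it is judged then, once.
The state is a dict: "t": time; "qpos": joint angles; "joint_velocities": joint speeds; "tau": joint torques, N m; "position": TCP position; "eef_rot": TCP orientation; "ft_force": force on the tool from outside, world axes, zero at the start; "moment": the same for the moment, N m; "opening": finger opening in mm; "gripper_force": force on a finger pad.
Only numpy, scipy, OpenCV 4.12 (cv2) and the standard library are available. Lean on these libraries where they do the work, as an engineer would, in place of code of your own. Each camera call takes 0.05 s, during which the arm holds its last target. There are 200 camera calls.

## Working session

There is one attempt and no reset: what is moved stays moved. The work goes in short steps, Python scripts to look and compute and a shell command to move; the robot and the scene stay as the last step left them, time stands still between calls to the robot, and variables do not carry over. Pictures are saved under pics/ and viewed, at most 13 in all, crops included, and the job is handed in when it is done.

```bash
ls; mkdir -p pics
python3 - <<'E'
from cell import env, optics
import cv2,numpy as np
for n in("top","side"):
    im,d=optics.get_image(n);cv2.imwrite(f"pics/{n}0.png",im);np.save(f"pics/{n}0.npy",d)
    print(n,optics.calibration(n))
s=env.observe();print(env.pinch_z,s)
E
```

```text
pics
top {'fov_y': 49.546256488269464, 'cx': 316.16505957303787, 'cy': 196.13859720598737, 'position': array([ 350.54353766,   -4.0604418 , 1236.74948711]), 'rotation': array([[ 0.02174625, -0.98905565,  0.14593156],
       [-0.99942065, -0.02532843, -0.02273382],
       [ 0.02618123, -0.14535264, -0.98903344]])}
side {'fov_y': 48.29322945871536, 'cx': 318.949779455755, 'cy': 201.02413147054375, 'position': array([414.27495345, 917.73645981, 801.82704271]), 'rotation': array([[-0.99743332, -0.03084156,  0.06461867],
       [-0.06969367,  0.62512699, -0.77740533],
       [-0.01641848, -0.77991349, -0.62567195]])}
53.900000000000006 {'t': 0.1, 'qpos': array([ 1.49358251e+00,  3.85515308e-01,  6.73705722e-03, -4.28618720e-04,
       -1.19398606e+00, -2.58586781e-01]), 'joint_velocities': array([-3.97566566e-04, -4.33190155e-04,  3.30977677e-03, -1.05132093e-04,
        1.68948653e-03,  3.80191881e-05]), 'tau': array([-1.00576224e-03, -3.93318272e+01,  1.88927901e+01,  4.19798121e+00,
       -2.61946894e-03,  7.29230436e-06]), 'position': array([205.8141577 , 589.73761763, 302.90029112]), 'eef_rot': array([[ 9.44094715e-01, -3.29673881e-01, -5.49162780e-04],
       [-3.29674317e-01, -9.44092747e-01, -1.93134542e-03],
       [ 1.18253542e-04,  2.00441787e-03, -9.99997984e-01]]), 'ft_force': array([-0.0237879 , -0.50181063, -0.06463905]), 'moment': array([-0.0610715 , -0.02140714, -0.00637373]), 'gripper_force': 0.0, 'opening': 85.65562889652362}
```

View pics/top0.png

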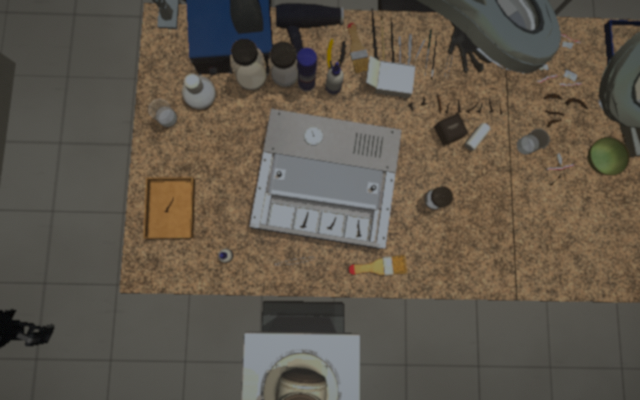

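View pics/side0.png

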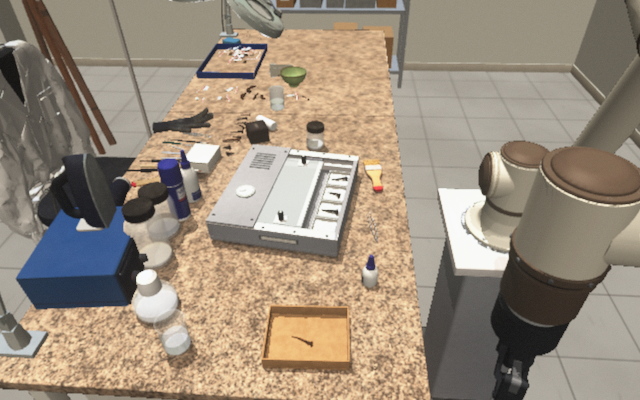

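The top view shows the brown tray at (170,208) with the nail at (169,205). The case is centred near (325,180), and the empty tray is the leftmost at (282,216). The posts are near (280,175) and (373,188). The side view agrees, with the nail at (302,341), the posts at (281,215) and (304,160), and the jar and bottle both clear of the work.

```bash
cat > h.py <<'E'
from cell import env, optics
import cv2,numpy as np
def ray(n,u,v):
    c=optics.calibration(n);f=200/np.tan(np.radians(c['fov_y']/2))
    return c['position'],c['rotation']@np.array([(u-c['cx'])/f,(v-c['cy'])/f,1.])
def plane(n,u,v,z):
    p,d=ray(n,u,v);return (p+d*(z-p[2])/d[2]).round(1)
def pt(n,u,v,dep):
    p,d=ray(n,u,v);return (p+d*dep).round(1)
def tri(a,b):
    A=np.zeros((3,3));B=np.zeros(3)
    for p,d in(ray('top',*a),ray('side',*b)):
        d=d/np.linalg.norm(d);M=np.eye(3)-np.outer(d,d);A+=M;B+=M@p
    return np.linalg.solve(A,B).round(1)
def proj(n,P):
    c=optics.calibration(n);f=200/np.tan(np.radians(c['fov_y']/2))
    q=c['rotation'].T@(np.array(P)-c['position']);return (q[0]/q[2]*f+c['cx'],q[1]/q[2]*f+c['cy'])
def grid(im,u0,v0,u1,v1,k,name,step=10):
    c=cv2.resize(im[v0:v1,u0:u1],None,fx=k,fy=k,interpolation=cv2.INTER_CUBIC)
    for u in range(-(-u0//step)*step,u1,step): cv2.line(c,((u-u0)*k,0),((u-u0)*k,6),(0,0,255),1);cv2.putText(c,str(u),((u-u0)*k,16),0,.35,(0,0,255))
    for v in range(-(-v0//step)*step,v1,step): cv2.line(c,(0,(v-v0)*k),(6,(v-v0)*k),(0,0,255),1);cv2.putText(c,str(v),(8,(v-v0)*k),0,.35,(0,0,255))
    cv2.imwrite(name,c)
E
python3 - <<'E'
from h import *
t=cv2.imread('pics/top0.png');s=cv2.imread('pics/side0.png')
grid(t,140,105,405,265,3,'pics/tc.png');grid(s,205,140,365,375,2,'pics/x.png')
a=cv2.imread('pics/tc.png')
grid(s,205,145,365,260,5,'pics/sc.png')
dt=np.load('pics/top0.npy');ds=np.load('pics/side0.npy')
for n,d,l in(('top',dt,[(220,120),(225,200),(315,125),(330,180)]),('side',ds,[(330,280),(200,300),(245,175)])):
    for u,v in l: print(n,u,v,pt(n,u,v,d[v,u]))
# nail and brown tray
for n,im,d,(u0,v0,u1,v1) in(('top',t,dt,(150,185,190,235)),('side',s,ds,(272,318,345,362))):
    g=im[v0:v1,u0:u1].max(2);m=(g<np.median(g)*0.6).astype(np.uint8)
    k,lab,st,ce=cv2.connectedComponentsWithStats(m)
    for i in range(1,k):
        if st[i,4]>6: 
            ys,xs=np.nonzero(lab==i);mu,sv,vt=np.linalg.svd(np.c_[xs,ys]-ce[i],full_matrices=False)
            q=np.c_[xs,ys]-ce[i];pr=q@vt[0];c=ce[i]+(u0,v0)
            print(n,st[i],c,[plane(n,*(c+vt[0]*e),6) for e in(pr.min(),0,pr.max())])
E
```

```text
top 220 120 [753.6 256.4  -3.9]
top 225 200 [515.  228.3   1.2]
top 315 125 [722.9 -23.3  70.8]
top 330 180 [570.7 -68.5  57.6]
side 330 280 [ 4.504e+02  2.162e+02 -1.000e-01]
side 200 300 [742.1 289.8  -2.5]
side 245 175 [707.9 -98.9  70.1]
side [26 20 15  9 30] [306.9        342.03333333] [array([508.1, 381.3,   6. ]), array([489. , 390.1,   6. ]), array([477.6, 395.4,   6. ])]
side [ 0 42 41  2 43] [291.09302326 360.95348837] [array([554. , 436.6,   6. ]), array([516.2, 434.6,   6. ]), array([475. , 432.4,   6. ])]
```

View pics/tc.png

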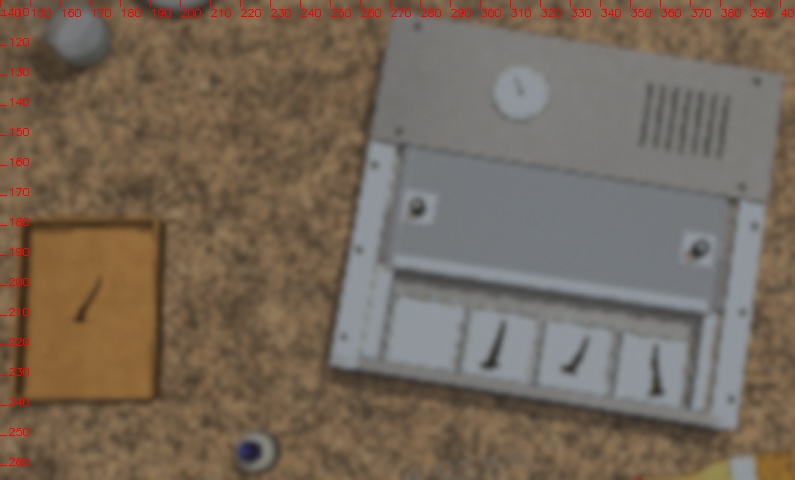

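View pics/sc.png

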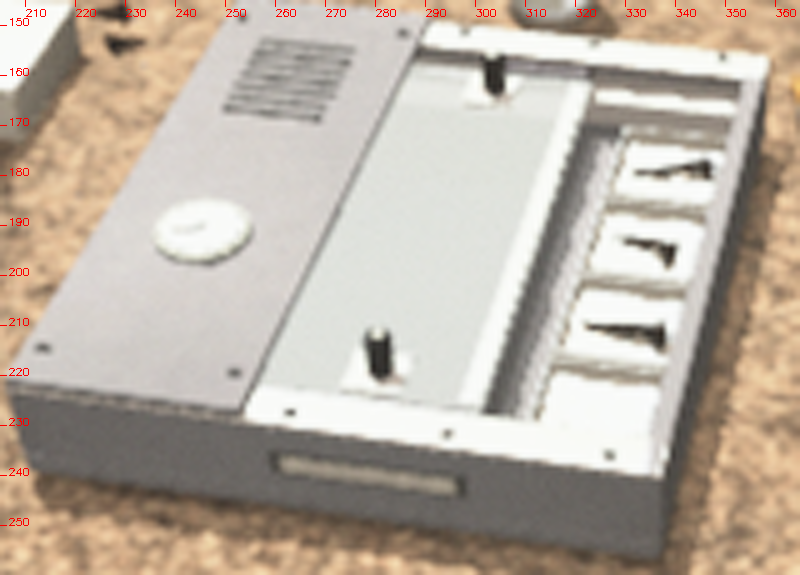

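The top crop shows the case's front corners at (250,227) and (386,248), the post tops at (279,173) and (373,187), and the nail running from its head at (166,211) to its tip at (174,198). The free tray is centred at (282,216). In the side crop the post tops are at (280.6,210.6) and (303.8,156.4).

Run:
```python
from h import *
print('FL',plane('top',250.3,227,66),plane('side',337.8,240.6,66))
print('FR',plane('top',385.7,248.3,66),plane('side',359,156.4,66))
print('deckL',plane('top',263.7,151.7,72),plane('side',253,227.5,72),'R',plane('top',395.3,172.7,72),plane('side',289.5,148.2,72))
print('PL',plane('top',279.3,173.2,83),plane('side',280.6,211.5,83),'PR',plane('top',373.3,187.2,83),plane('side',303.8,157,83))
print('tray',[plane('top',140+x/3,105+y/3,34) for x,y in((397,295),(465,306),(456,372),(385,362),(426,334))])
print('nail h,t top',plane('top',166.3,210.7,8),plane('top',173.6,198,6),'side',[plane('side',u,v,7) for u,v in((312.5,345),(291,337))])
print('wt',[plane('top',140+x/3,105+y/3,30) for x,y in((26,222),(162,222),(155,400),(20,400))])
s=cv2.imread('pics/side0.png');grid(s,255,295,360,375,7,'pics/nc.png')
st=env.observe()
```

```text
FL [434.8 144.5  66. ] [435.2 150.9  66. ]
FR [ 386.  -221.5   66. ] [ 385.  -216.1   66. ]
deckL [642.2 116.1  72. ] [643.4 122.   72. ] R [ 593.2 -247.2   72. ] [ 598.2 -243.5   72. ]
PL [581.   70.6  83. ] [581.7  71.2  83. ] PR [ 549.2 -184.9   83. ] [ 547.4 -179.5   83. ]
tray [array([504.6,  90.2,  34. ]), array([495.8,  26.7,  34. ]), array([434.3,  33.3,  34. ]), array([442.,  99.,  34.]), array([468.8,  62.1,  34. ])]
nail h,t top [479.4 390.5   8. ] [516.4 373.1   6. ] side [array([476.9, 397. ,   7. ]), array([522.8, 380.8,   7. ])]
wt [array([565.1, 438.8,  30. ]), array([568.5, 312.6,  30. ]), array([402.3, 308.7,  30. ]), array([399.5, 431.4,  30. ])]
```

View pics/nc.png

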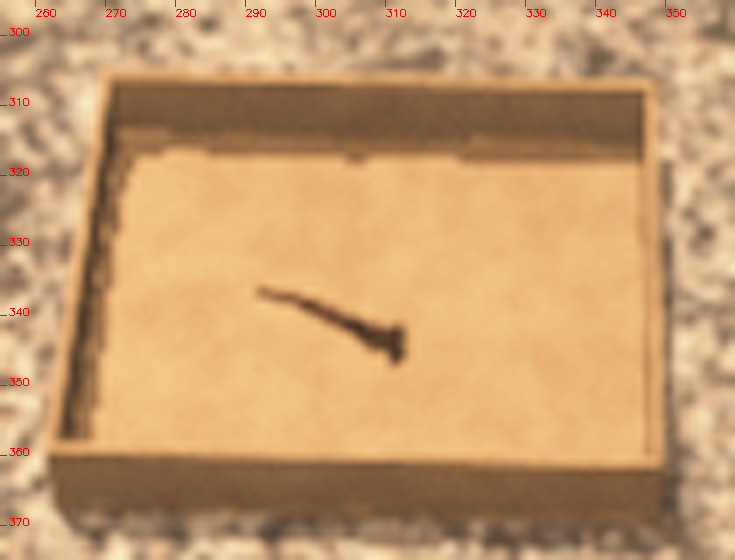

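The side crop shows the nail with its head at (312,344) and its tip at (292,336), which puts its centre near (499,385). The case solves consistently: yaw -0.134, origin (576,-58), free tray (469,64). The cover is about 88 mm open. Next I go above the nail.

```bash
cat >> h.py <<'E'
def go(x,y,z,yaw):
    s=env.observe();R=s['eef_rot'];p=s['position']
    a=np.arctan2(R[1,0],R[0,0]);r=a-yaw;r=(r+np.pi)%(2*np.pi)-np.pi
    print('shift',(R.T@(np.array([x,y,z])-p)).round(1),'roll',r.round(3),'| at',p.round(1),'yaw',a.round(3),'t',round(s['t'],2),'q6',s['qpos'][5].round(2))
E
python3 -c "
from h import *
go(499,385,180,-.389)"
```

```text
shift [344.3  96.4 123.1] roll 0.053 | at [205.8 589.7 302.9] yaw -0.336 t 0.1 q6 -0.26
```

```bash
python3 -m inch '40 11 0 0.05; 80 22 0 0.05; 120 33 20 0.05; 160 45 40 0.05; 200 56 60 0.05; 240 67 80 0.05; 275 77 95 0.05; 305 86 110 0.05; 330 92 118 0.05; 344 96 123 0.05; 344 96 123 0.05; 344 96 123 0.05; 344 96 123 0.05' 30 20
python3 - <<'E'
from h import *
t,_=optics.get_image('top');s,_=optics.get_image('side')
grid(t,140,175,200,245,6,'pics/a.png');grid(s,250,250,360,370,5,'pics/b.png')
a=cv2.imread('pics/a.png');b=cv2.imread('pics/b.png')
h=max(a.shape[0],b.shape[0]);f=lambda i:cv2.copyMakeBorder(i,0,h-i.shape[0],0,0,0)
c=np.hstack([f(a),f(b)])[:600,:];print(c.shape);cv2.imwrite('pics/n1.png',c[:,:910] if c.shape[1]<=800 else cv2.resize(c,(800,int(h*800/c.shape[1]))))
go(499,385,180,-.389)
for n in('top','side'):
    p=env.observe()['position']; print(n,[np.round(proj(n,p-[0,0,e]),1) for e in(0,60,72)])
E
```

```text
t: 1.18
position: [498.6, 386.8, 181.4]
eef_rot: [[0.927, -0.376, 0.0], [-0.376, -0.927, 0.001], [0.0, -0.001, -1.0]]
ft_force: [0.3, 0.0, -0.0]
opening: 29.7
gripper_force: 0.0
(600, 910, 3)
shift [1.6 1.9 1.8] roll 0.005 | at [498.2 387.3 181.8] yaw -0.384 t 1.28 q6 0.27
top [array([145.6, 195. ]), array([154.1, 198.5]), array([155.7, 199.1])]
side [array([298.7, 283.8]), array([300.1, 304.8]), array([300.4, 308.8])]
```

View pics/n1.png

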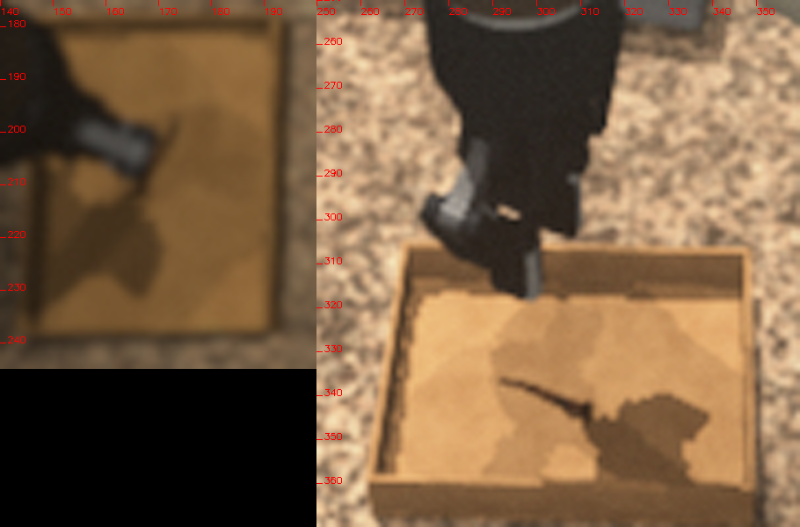

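The fingertips straddle the nail line, with their midpoint at about (302,310) in the side view against a predicted (300,309). Next is the descent.

```bash
python3 -m inch '1.5 2 30 0.005; 1.5 2 60 0.005; 1.5 2 80 0.005; 1.5 2 92 0.005; 1.5 2 100 0.005; 1.5 2 103 0.005; 1.5 2 103 0.005; 1.5 2 103 0.005' 30 20
python3 -m inch '0 0 0 0; 0 0 1 0; 0 0 2 0; 0 0 2 0; 0 0 2 0; 0 0 2 0; 0 0 2 0' 2 25
```

```text
t: 1.95
position: [500.1, 384.5, 79.2]
eef_rot: [[0.925, -0.38, 0.002], [-0.38, -0.925, 0.002], [0.001, -0.002, -1.0]]
ft_force: [1.0, 0.6, 0.2]
opening: 29.9
gripper_force: 0.0
t: 2.53
position: [500.3, 384.4, 78.0]
eef_rot: [[0.925, -0.38, 0.002], [-0.38, -0.925, 0.002], [0.001, -0.003, -1.0]]
ft_force: [-1.9, 0.5, 6.8]
opening: 3.9
gripper_force: 24.7
```

```bash
python3 -m inch '0 0 -10 0; 0 0 -35 0; 0 0 -70 0; 0 0 -100 0; 0 0 -120 0; 0 0 -120 0'
python3 - <<'E'
from h import *
t,_=optics.get_image('top');s,_=optics.get_image('side')
grid(s,260,240,350,370,5,'pics/n2.png')
c=cv2.imread('pics/n2.png');cv2.imwrite('pics/n2.png',c[:600])
E
```

```text
t: 3.03
position: [501.6, 385.3, 202.7]
eef_rot: [[0.925, -0.38, 0.008], [-0.38, -0.925, 0.008], [0.005, -0.011, -1.0]]
ft_force: [1.0, 0.5, 1.2]
opening: 3.8
gripper_force: 23.8
```

View pics/n2.png

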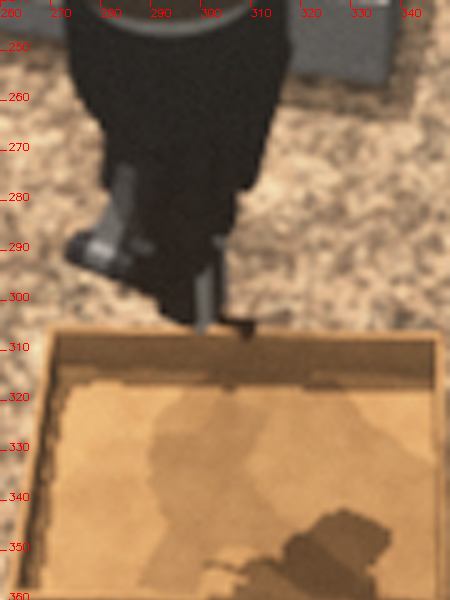

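The nail is gripped and its head shows at (309,305), so it is about centred in the pads. I carry it over the free tray at (469,63.5), yaw -0.134.

```bash
python3 -c "
from h import *
go(469,63.5,180,-.134)"
```

```text
shift [ 93.6 307.8  16.7] roll -0.257 | at [499.8 383.7 197.5] yaw -0.391 t 3.13 q6 0.27
```

```bash
python3 -m inch '8 27 0 -0.02; 18 60 0 -0.05; 29 95 0 -0.08; 40 130 0 -0.11; 51 165 0 -0.15; 62 200 0 -0.18; 72 235 0 -0.21; 81 265 6 -0.23; 88 290 12 -0.25; 92 303 16 -0.257; 93.6 308 17 -0.257; 93.6 308 17 -0.257; 93.6 308 17 -0.257; 93.6 308 17 -0.257'
python3 - <<'E'
from h import *
t,_=optics.get_image('top');s,_=optics.get_image('side')
grid(s,270,155,380,265,5,'pics/n3.png')
go(469,63.5,102,-.134)
E
```

```text
t: 4.3
position: [469.3, 64.1, 178.9]
eef_rot: [[0.991, -0.132, 0.0], [-0.132, -0.991, 0.0], [0.0, -0.0, -1.0]]
ft_force: [1.0, 1.0, 0.5]
opening: 3.7
gripper_force: 23.9
shift [-0.2  0.7 77. ] roll 0.002 | at [469.3  64.2 179. ] yaw -0.132 t 4.4 q6 0.96
```

View pics/n3.png

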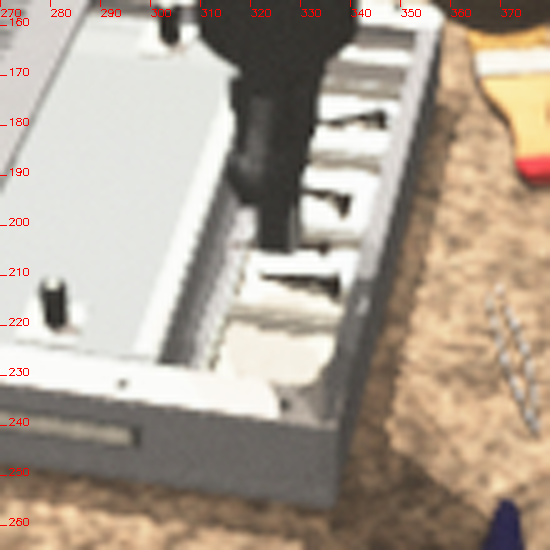

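The tips are at (323,204) with the nail head at (332,204), above the free tray at (325,225) in the side view. I lower to just above the tray floor and release.

```bash
python3 -m inch '0 0.5 25 0; 0 0.5 50 0; 0 0.5 62 0; 0 0.5 70 0; 0 0.5 74 0; 0 0.5 76.5 0; 0 0.5 77 0; 0 0.5 77 0; 0 0.5 77 0; 0 0.5 77 0'
```

```text
t: 5.23
position: [469.2, 62.9, 102.6]
eef_rot: [[0.991, -0.133, 0.001], [-0.133, -0.991, 0.001], [0.001, -0.001, -1.0]]
ft_force: [-0.2, 0.1, -1.1]
opening: 3.6
gripper_force: 23.9
```

```bash
python3 -m inch '0 0 2 0; 0 0 2 0; 0 0 2 0'
python3 -m inch '0 0 0 0; 0 0 0 0; 0 0 -1 0; 0 0 -2 0; 0 0 -5 0; 0 0 -15 0; 0 0 -40 0; 0 0 -75 0; 0 0 -90 0;0 0 -90 0' 20 20
python3 - <<'E'
from h import *
go(469,63.5,192,-.134)
E
```

```text
t: 5.48
position: [469.1, 62.8, 100.2]
eef_rot: [[0.991, -0.133, 0.001], [-0.133, -0.991, 0.0], [0.001, -0.0, -1.0]]
ft_force: [0.5, 0.4, 1.8]
opening: 3.9
gripper_force: 24.2
t: 6.32
position: [470.8, 63.5, 194.1]
eef_rot: [[0.991, -0.133, 0.008], [-0.133, -0.991, 0.003], [0.008, -0.004, -1.0]]
ft_force: [-0.2, 0.7, 0.3]
opening: 20.3
gripper_force: 0.0
shift [-1.8  0.3  2.1] roll 0.001 | at [470.8  63.5 194.1] yaw -0.133 t 6.32 q6 0.96
```

```bash
python3 -c "
from h import *
go(608.6,68.4,170,-.134)"
```

```text
shift [135.7 -23.   25.3] roll 0.001 | at [470.8  63.5 194.1] yaw -0.133 t 6.32 q6 0.96
```

```bash
python3 -m inch '35 -6 0 0; 70 -12 0 0; 100 -17 0 0; 125 -21 10 0; 136 -23 20 0; 136 -23 25 0; 136 -23 25 0; 136 -23 25 0' 0 20
python3 - <<'E'
from h import *
t,_=optics.get_image('top');s,_=optics.get_image('side')
grid(s,250,170,370,260,6,'pics/n4.png')
go(608.6,68.4,142,-.134)
p=env.observe()['position'];print(proj('side',p-[0,0,75]),proj('top',p-[0,0,75]))
E
```

```text
t: 6.98
position: [605.5, 67.1, 164.0]
eef_rot: [[0.991, -0.133, -0.003], [-0.133, -0.991, -0.001], [-0.003, 0.001, -1.0]]
ft_force: [-0.0, 0.2, 0.5]
opening: -0.0
gripper_force: 0.0
shift [ 2.4 -1.4 23.4] roll 0.001 | at [606.   67.4 165.4] yaw -0.133 t 7.08 q6 1.06
(np.float64(270.97909977588705), np.float64(207.9456809058642)) (np.float64(280.64461637785354), np.float64(163.58851928475946))
```

View pics/n4.png

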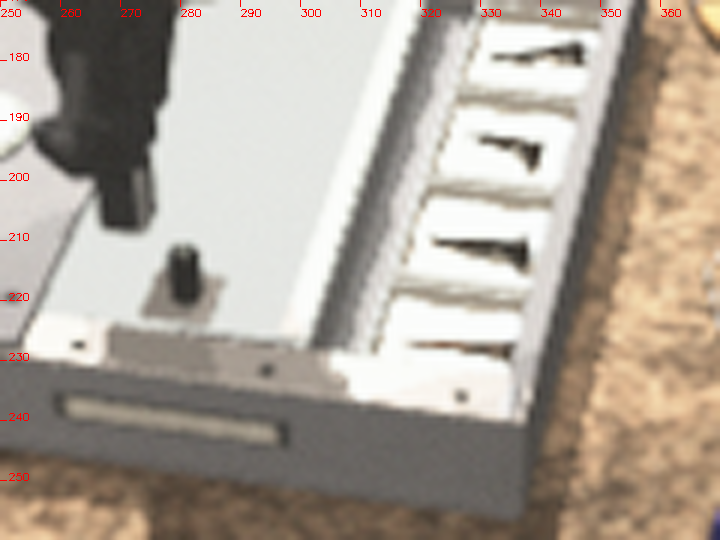

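The nail lies inside the free tray at (325,227). The closed tips are at (271,208), just behind the left post at (281,216). I lower and start with the left post.

```bash
python3 -m inch '2 -1 8 0; 2 -1 16 0; 2 -1 22 0; 2 -1 23 0; 2 -1 23 0; 2 -1 23 0'
python3 -m inch '-3 0 0 0; -5 0 0 0; -7 0 0 0; -9 0 0 0; -11 0 0 0;-13 0 0 0; -15 0 0 0;-15 0 0 0'
python3 -c "
from h import *
go(582,72,142,-.134);print(env.observe()['ft_force'])"
```

```text
t: 7.58
position: [608.9, 68.1, 141.8]
eef_rot: [[0.991, -0.133, -0.0], [-0.133, -0.991, -0.0], [-0.0, 0.0, -1.0]]
ft_force: [0.8, -0.2, -0.2]
opening: -0.0
gripper_force: 0.0
t: 8.25
position: [593.9, 70.2, 142.2]
eef_rot: [[0.991, -0.133, 0.001], [-0.133, -0.991, 0.0], [0.001, -0.0, -1.0]]
ft_force: [1.3, -0.4, 0.0]
opening: -0.1
gripper_force: 0.8
shift [-12.   -0.2   0.2] roll 0.0 | at [593.9  70.2 142.2] yaw -0.134 t 8.25 q6 1.05
[ 1.32617184 -0.36846622  0.03007287]
```

```bash
python3 -m inch '-1 0 0 0; -2 0 0 0; -3 0 0 0; -4 0 0 0;-4 0 0 0' | grep -E "pos|ft_"
python3 -m inch '-1 0 0 0; -2 0 0 0; -3 0 0 0; -4 0 0 0;-4 0 0 0' | grep -E "pos|ft_"
python3 - <<'E'
from h import *
s,_=optics.get_image('side');grid(s,250,170,370,260,6,'pics/n5.png')
g=s[195:235,262:300].max(2);print((g[:, :]<60).astype(int)[::1].sum(0))
E
```

```text
position: [590.1, 70.7, 142.2]
ft_force: [2.7, -0.9, 1.0]
position: [586.3, 71.3, 142.2]
ft_force: [4.6, -0.5, 1.0]
[ 0  0  0  0  2  1  2  2  2  3  7  8 11 15 19 21 21 21 13 11  7  6  7  7
  7  7  0  0  0  0  0  0  0  0  0  0  0  0]
```

Contact is made at about 4.6 N, with the post some 12.5 mm ahead of the finger axis, and the left post has advanced about 8 mm. I back off, go across, and push the right post to a lead of about 11 mm.

```bash
cat >> h.py <<'E'
def cs():
    s=env.observe();d=s['position']-[575.8,-57.9,0];f=s['ft_force']
    print('case x %.1f y %.1f z %.1f'%(d[0]*.991-d[1]*.134,d[0]*.134+d[1]*.991,d[2]),'Fx %.1f Fy %.1f'%(f[0]*.991-f[1]*.134,f[0]*.134+f[1]*.991),'t %.1f'%s['t'])
E
python3 -m inch '10 0 0 0; 17 5 0 0; 17 30 0 0; 17 65 0 0; 17 100 0 0; 17 135 0 0; 17 170 0 0; 17 205 0 0; 17 235 0 0; 17 252 0 0; 17 260 0 0; 17 260 0 0;17 260 0 0' >/dev/null; python3 -c "from h import *;cs()"
python3 -m inch '-3 0 0 0; -6 0 0 0; -9 0 0 0; -11 0 0 0; -13 0 0 0; -15 0 0 0; -17 0 0 0' >/dev/null;python3 -c "from h import *;cs()"
python3 -m inch '-2 0 0 0; -4 0 0 0; -6 0 0 0; -8 0 0 0; -10 0 0 0; -10 0 0 0' >/dev/null;python3 -c "from h import *;cs()"
```

```text
case x 9.2 y -130.6 z 141.3 Fx 0.3 Fy 0.4 t 10.2
case x -7.0 y -130.5 z 142.0 Fx 1.6 Fy 0.1 t 10.8
case x -17.7 y -130.8 z 141.9 Fx 0.9 Fy -0.3 t 11.3
```

```bash
cat >> h.py <<'E'
def posts(name=None):
    O=np.array([575.8,-57.9]);ex=np.array([.991,-.134]);ey=np.array([.134,.991])
    for n in('side','top'):
        im,_=optics.get_image(n)
        for lab,y in(('L',130),('R',-130)):
            P=O+ey*y
            q=[proj(n,[*(P+ex*x),70]) for x in(15,-115)];q=np.array(q)
            u0,v0=(q.min(0)-7).astype(int);u1,v1=(q.max(0)+8).astype(int)
            g=im[v0:v1,u0:u1].max(2);m=(g<75).astype(np.uint8)
            k,L,st,ce=cv2.connectedComponentsWithStats(m)
            for i in range(1,k):
                if st[i,4]>5:
                    p=plane(n,*(ce[i]+[u0,v0]),70)[:2]-O
                    print(n,lab,'area',st[i,4],'bbox',st[i,0]+u0,st[i,1]+v0,st[i,2],st[i,3],'case x %.1f y %.1f'%(p@ex,p@ey))
        if name and n=='side': grid(im,255,140,375,235,6,name)
E
python3 -c "
from h import *
posts('pics/n6.png')"
```

```text
side L area 29 bbox 285 214 5 7 case x -28.5 y 130.6
side R area 38 bbox 303 151 5 9 case x -8.7 y -156.2
side R area 26 bbox 310 157 5 7 case x -35.4 y -132.1
top L area 41 bbox 285 157 3 18 case x 15.5 y 114.1
top R area 254 bbox 360 184 21 22 case x -17.3 y -128.9
```

View pics/n6.png

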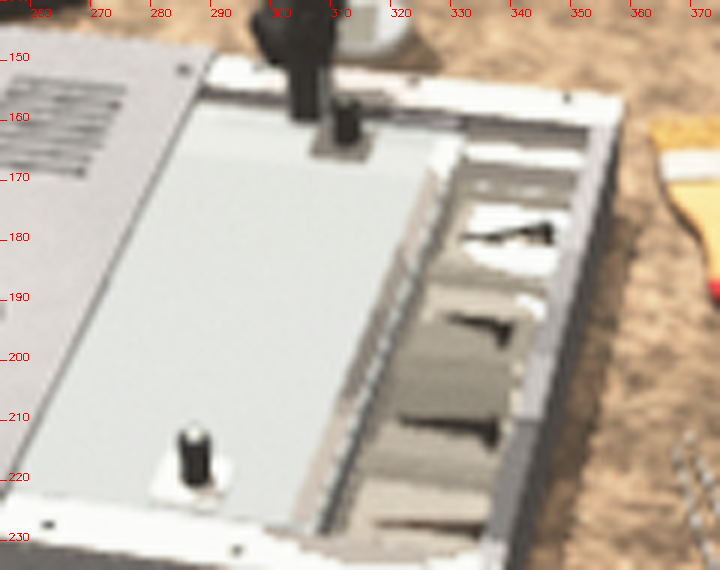

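The cover moves well: the left post is at case x -28 at (286,217), and the right post is at -35 at (312,161). The finger-to-post contact offset is about 18 mm, so home corresponds to finger case x of about -81. I keep alternating.

```bash
python3 -m inch '10 0 0 0; 16 -5 0 0; 16 -30 0 0; 16 -65 0 0; 16 -100 0 0; 16 -135 0 0; 16 -170 0 0; 16 -205 0 0; 16 -235 0 0; 16 -252 0 0; 16 -260 0 0; 16 -260 0 0;16 -260 0 0' >/dev/null; python3 -c "from h import *;cs()"
python3 -m inch '-4 0 0 0; -8 0 0 0; -10 0 0 0; -12 0 0 0; -14 0 0 0; -16 0 0 0; -18 0 0 0; -20 0 0 0;-22 0 0 0; -24 0 0 0; -26 0 0 0;-26 0 0 0' >/dev/null;python3 -c "from h import *;cs();posts()"
```

```text
case x -1.3 y 129.2 z 141.6 Fx 0.5 Fy -1.9 t 12.5
case x -27.7 y 129.2 z 142.0 Fx 1.8 Fy 0.8 t 13.5
side L area 70 bbox 278 207 13 10 case x -16.7 y 109.2
side L area 34 bbox 291 213 6 9 case x -45.0 y 130.6
side R area 80 bbox 322 155 11 16 case x -83.1 y -119.4
side R area 13 bbox 291 165 5 6 case x 10.6 y -83.6
side R area 6 bbox 304 167 6 4 case x -28.3 y -86.1
top L area 87 bbox 265 157 17 8 case x 23.3 y 156.4
top L area 527 bbox 265 157 23 48 case x -19.0 y 137.0
top R area 6 bbox 369 198 3 3 case x -41.0 y -127.1
```

```bash
python3 -m inch '10 0 0 0; 17 5 0 0; 17 30 0 0; 17 65 0 0; 17 100 0 0; 17 135 0 0; 17 170 0 0; 17 205 0 0; 17 235 0 0; 17 252 0 0; 17 260 0 0; 17 260 0 0;17 260 0 0' >/dev/null; python3 -c "from h import *;cs()"
python3 -m inch '-4 0 0 0; -8 0 0 0; -10 0 0 0; -12 0 0 0; -14 0 0 0; -16 0 0 0; -18 0 0 0; -20 0 0 0;-22 0 0 0; -24 0 0 0; -26 0 0 0;-26 0 0 0' >/dev/null;python3 -c "from h import *;cs();posts()"|grep -E "case x.*Fx|side"
```

```text
case x -10.0 y -130.8 z 141.6 Fx -0.3 Fy 0.4 t 14.7
case x -36.5 y -130.8 z 142.1 Fx 2.4 Fy 0.2 t 15.7
side L area 27 bbox 293 214 4 8 case x -47.6 y 130.7
side R area 44 bbox 307 151 9 10 case x -26.9 y -160.3
side R area 25 bbox 317 158 4 7 case x -54.4 y -131.1
```

```bash
python3 -m inch '10 0 0 0; 17 -5 0 0; 17 -30 0 0; 17 -65 0 0; 17 -100 0 0; 17 -135 0 0; 17 -170 0 0; 17 -205 0 0; 17 -235 0 0; 17 -252 0 0; 17 -260 0 0; 17 -260 0 0;17 -260 0 0' >/dev/null; python3 -c "from h import *;cs()"
python3 -m inch '-4 0 0 0; -8 0 0 0; -10 0 0 0; -12 0 0 0; -14 0 0 0; -16 0 0 0; -18 0 0 0; -20 0 0 0;-22 0 0 0; -24 0 0 0; -26 0 0 0;-26 0 0 0' >/dev/null;python3 -c "from h import *;cs();posts()"|grep -E "case x.*Fx|side|top R"
```

```text
case x -19.4 y 129.1 z 141.4 Fx -0.3 Fy -0.4 t 16.9
case x -45.6 y 129.3 z 142.0 Fx 2.5 Fy -0.1 t 17.9
side L area 85 bbox 283 207 15 11 case x -33.6 y 106.7
side L area 34 bbox 298 214 6 9 case x -62.8 y 130.3
side R area 92 bbox 333 155 12 16 case x -117.1 y -123.6
side R area 44 bbox 288 166 12 5 case x 8.4 y -79.1
side R area 11 bbox 305 166 5 5 case x -27.3 y -85.2
side R area 7 bbox 321 167 3 4 case x -73.2 y -94.0
```

Working as planned. I repeat the same steps: right, then left.

```bash
python3 -m inch '10 0 0 0; 17 5 0 0; 17 30 0 0; 17 65 0 0; 17 100 0 0; 17 135 0 0; 17 170 0 0; 17 205 0 0; 17 235 0 0; 17 252 0 0; 17 260 0 0; 17 260 0 0;17 260 0 0' >/dev/null; python3 -c "from h import *;cs()"
python3 -m inch '-4 0 0 0; -8 0 0 0; -10 0 0 0; -12 0 0 0; -14 0 0 0; -16 0 0 0; -18 0 0 0; -20 0 0 0;-22 0 0 0; -24 0 0 0; -26 0 0 0;-26 0 0 0' >/dev/null;python3 -c "from h import *;cs();posts()"|grep -E "case x.*Fx|side"
```

```text
case x -28.0 y -130.8 z 141.6 Fx 1.0 Fy 0.0 t 19.0
case x -54.5 y -130.8 z 142.0 Fx 1.2 Fy 1.3 t 20.0
side L area 26 bbox 300 215 4 8 case x -65.6 y 130.7
side R area 49 bbox 313 151 9 10 case x -44.9 y -162.2
side R area 26 bbox 323 158 4 8 case x -72.3 y -131.0
```

```bash
python3 -m inch '10 0 0 0; 17 -5 0 0; 17 -30 0 0; 17 -65 0 0; 17 -100 0 0; 17 -135 0 0; 17 -170 0 0; 17 -205 0 0; 17 -235 0 0; 17 -252 0 0; 17 -260 0 0; 17 -260 0 0;17 -260 0 0' >/dev/null; python3 -c "from h import *;cs()"
python3 -m inch '-4 0 0 0; -8 0 0 0; -10 0 0 0; -12 0 0 0; -14 0 0 0; -16 0 0 0; -18 0 0 0; -20 0 0 0;-22 0 0 0; -24 0 0 0; -26 0 0 0;-26 0 0 0' >/dev/null;python3 -c "from h import *;cs();posts()"|grep -E "case x.*Fx|side|top R"
```

```text
case x -37.4 y 129.1 z 141.4 Fx 0.2 Fy -0.5 t 21.2
case x -63.6 y 129.2 z 142.0 Fx 1.6 Fy -0.1 t 22.2
side L area 96 bbox 291 207 14 12 case x -51.6 y 104.5
side L area 33 bbox 305 215 6 9 case x -80.9 y 131.2
side R area 34 bbox 288 151 5 12 case x 34.7 y -132.0
side R area 12 bbox 292 153 5 7 case x 24.5 y -144.5
side R area 7 bbox 300 160 5 3 case x -6.6 y -119.5
side R area 81 bbox 288 166 24 5 case x -8.0 y -81.4
side R area 10 bbox 340 165 6 6 case x -129.6 y -109.8
side R area 10 bbox 315 167 6 4 case x -60.8 y -88.4
```

```bash
python3 -m inch '10 0 0 0; 17 5 0 0; 17 30 0 0; 17 65 0 0; 17 100 0 0; 17 135 0 0; 17 170 0 0; 17 205 0 0; 17 235 0 0; 17 252 0 0; 17 260 0 0; 17 260 0 0;17 260 0 0' >/dev/null; python3 -c "from h import *;cs()"
python3 -m inch '-4 0 0 0; -8 0 0 0; -10 0 0 0; -12 0 0 0; -14 0 0 0; -16 0 0 0; -18 0 0 0; -20 0 0 0;-22 0 0 0; -24 0 0 0; -26 0 0 0;-26 0 0 0' >/dev/null;python3 -c "from h import *;cs();posts()"|grep -E "case x.*Fx|side"
```

```text
case x -46.0 y -130.9 z 141.6 Fx 0.1 Fy -0.3 t 23.4
case x -72.4 y -130.8 z 142.1 Fx 2.4 Fy 0.6 t 24.4
side L area 26 bbox 307 216 4 8 case x -83.6 y 131.2
side R area 60 bbox 318 151 10 11 case x -62.8 y -164.4
side R area 25 bbox 329 159 4 7 case x -90.2 y -130.9
```

```bash
python3 -m inch '10 0 0 0; 17 -5 0 0; 17 -30 0 0; 17 -65 0 0; 17 -100 0 0; 17 -135 0 0; 17 -170 0 0; 17 -205 0 0; 17 -235 0 0; 17 -252 0 0; 17 -260 0 0; 17 -260 0 0;17 -260 0 0' >/dev/null; python3 -c "from h import *;cs()"
python3 -m inch '-4 0 0 0; -8 0 0 0; -10 0 0 0; -12 0 0 0; -14 0 0 0; -16 0 0 0; -18 0 0 0; -20 0 0 0;-22 0 0 0; -24 0 0 0;-24 0 0 0' >/dev/null;python3 -c "from h import *;cs();posts()"|grep -E "case x.*Fx|side L"
```

```text
case x -55.4 y 129.0 z 141.4 Fx -0.3 Fy -0.0 t 25.6
case x -79.1 y 129.5 z 142.2 Fx 3.2 Fy -0.0 t 26.5
side L area 106 bbox 296 207 15 13 case x -66.5 y 102.8
side L area 36 bbox 311 216 6 9 case x -96.1 y 131.0
```

```bash
python3 -m inch '10 0 0 0; 17 5 0 0; 17 30 0 0; 17 65 0 0; 17 100 0 0; 17 135 0 0; 17 170 0 0; 17 205 0 0; 17 235 0 0; 17 252 0 0; 17 260 0 0; 17 260 0 0;17 260 0 0' >/dev/null; python3 -c "from h import *;cs()"
python3 -m inch '-4 0 0 0; -8 0 0 0; -10 0 0 0; -12 0 0 0; -14 0 0 0; -16 0 0 0; -17 0 0 0; -17 0 0 0' >/dev/null;python3 -c "from h import *;cs()"
python3 -m inch '-1 0 0 0; -2 0 0 0; -2 0 0 0' >/dev/null;python3 -c "from h import *;cs()"
python3 -m inch '-1 0 0 0; -1 0 0 0' >/dev/null;python3 -c "from h import *;cs();posts()"|grep -E "case x.*Fx|side"
```

```text
case x -62.1 y -130.9 z 141.6 Fx -0.5 Fy 0.9 t 27.7
case x -78.7 y -130.6 z 142.2 Fx 1.8 Fy 0.3 t 28.4
case x -80.2 y -130.7 z 142.2 Fx 4.1 Fy 0.1 t 28.6
case x -80.4 y -130.7 z 142.3 Fx 6.4 Fy 0.1 t 28.8
side L area 28 bbox 312 217 4 8 case x -96.7 y 132.5
side R area 60 bbox 321 151 10 11 case x -70.6 y -166.8
side R area 30 bbox 331 159 5 8 case x -97.1 y -129.6
```

```bash
python3 -m inch '-1 0 0 0; -2 0 0 0; -2 0 0 0;-2 0 0 0' >/dev/null;python3 -c "from h import *;cs()"
python3 -m inch '6 0 0 0; 16 0 0 0; 17 -5 0 0; 17 -30 0 0; 17 -65 0 0; 17 -100 0 0; 17 -135 0 0; 17 -170 0 0; 17 -205 0 0; 17 -235 0 0; 17 -252 0 0; 17 -260 0 0; 17 -260 0 0;17 -260 0 0' >/dev/null; python3 -c "from h import *;cs()"
python3 -m inch '-4 0 0 0; -8 0 0 0; -11 0 0 0; -13 0 0 0; -14 0 0 0; -14 0 0 0' >/dev/null;python3 -c "from h import *;cs()"
python3 -m inch '-1 0 0 0; -2 0 0 0; -2 0 0 0' >/dev/null;python3 -c "from h import *;cs()"
```

```text
case x -80.9 y -130.5 z 142.5 Fx 8.4 Fy -0.2 t 29.2
case x -67.8 y 128.7 z 141.5 Fx 0.1 Fy -0.3 t 30.4
case x -79.7 y 129.5 z 142.4 Fx 5.6 Fy 1.2 t 30.9
case x -80.1 y 130.2 z 142.7 Fx 8.8 Fy -0.9 t 31.1
```

```bash
python3 -m inch '-1 0 0 0; -2 0 0 0; -3 0 0 0;-3 0 0 0;-3 0 0 0' >/dev/null;python3 -c "from h import *;cs()"
python3 -m inch '6 0 0 0; 14 0 0 0; 17 5 0 0; 17 30 0 0; 17 65 0 0; 17 100 0 0; 17 135 0 0; 17 170 0 0; 17 205 0 0; 17 235 0 0; 17 252 0 0; 17 260 0 0; 17 260 0 0;17 260 0 0' >/dev/null; python3 -c "from h import *;cs()"
python3 -m inch '-4 0 0 0; -8 0 0 0; -10 0 0 0; -12 0 0 0; -13 0 0 0; -13 0 0 0' >/dev/null;python3 -c "from h import *;cs()"
python3 -m inch '-1 0 0 0; -2 0 0 0; -3 0 0 0;-4 0 0 0;-4 0 0 0; -4 0 0 0' >/dev/null;python3 -c "from h import *;cs()"
```

```text
case x -80.9 y 131.2 z 143.5 Fx 13.4 Fy -1.2 t 31.5
case x -69.3 y -130.7 z 141.8 Fx 0.2 Fy -1.2 t 32.7
case x -80.4 y -130.2 z 142.4 Fx 4.5 Fy 0.8 t 33.2
case x -81.3 y -130.3 z 143.0 Fx 11.5 Fy -0.5 t 33.7
```

Both ends now stop hard at finger case x of about -81, which is the value expected for home. I back off, lift clear and look.

```bash
python3 -m inch '8 0 0 0; 18 0 0 0; 18 0 -20 0; 18 0 -60 0; 18 0 -100 0; 18 0 -140 0; 58 0 -160 0; 98 0 -180 0; 138 0 -180 0; 138 0 -180 0; 138 0 -180 0; 138 0 -180 0'|grep -E "t:|pos|ft"
python3 - <<'E'
from h import *
posts()
t,_=optics.get_image('top');s,_=optics.get_image('side')
a=cv2.resize(s[145:260,240:375],None,fx=4,fy=4,interpolation=2);b=cv2.resize(t[140:255,240:400],None,fx=3,fy=3,interpolation=2)
b=cv2.copyMakeBorder(b[:,:260*2],0,a.shape[0]-b.shape[0],0,0,0);c=np.hstack([a,b]);cv2.imwrite('pics/f.png',cv2.resize(c,(800,int(c.shape[0]*800/c.shape[1]))))
E
```

```text
t: 34.7
position: [609.0, -194.3, 320.2]
eef_rot: [[0.991, -0.134, -0.005], [-0.134, -0.991, 0.001], [-0.005, -0.0, -1.0]]
ft_force: [-0.6, -0.3, -1.3]
side L area 29 bbox 312 217 4 8 case x -96.7 y 132.9
side R area 20 bbox 331 160 4 7 case x -97.8 y -130.0
top L area 11 bbox 272 203 4 4 case x -98.1 y 129.9
```

View pics/f.png

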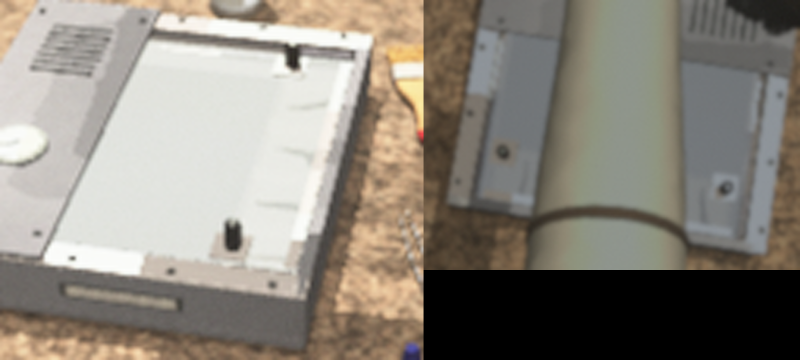

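The cover lies flush against the front wall at both ends, with the posts at case x -97 and -98. The nails are in their trays under it, and the arm is clear.

```bash
python3 -c "
from cell import env
print(env.sign_off())"
```

```text
the job is handed in; nothing more can be done
None
```

The nail is in the empty tray, the clear cover is shut against the front wall at both ends, and the job was handed in at about 35 s; sign-off gave no verdict.

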